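Refit the return spring of the bag-sealing press

TASK

Take the coil spring out of the parts tray and thread it, tang end down, over the slotted rod of the blue sealing press until it sits fully home on its seat, then let go. The tang inside the spring's lower end only passes in the rod's slot: when it snags, twist the spring slightly instead of forcing it, and ease it down rather than let it drop. Leave the lever arm, the red food box and the can where they are.

Things in the scene. Friction and masses are not known exactly. Their poses are not given: they have to be found in the camera images.
- spring_mid (a point): Centre (half-way up, on the axis) of the steel coil spring standing upright in the black tray, tang end down. 96 mm long, 42 mm outside, 32 mm inside diameter, 5 mm wire, about 180 g, practically rigid. z: up its axis; x: to the tang's side. Close-wound over the top 15 mm and lowest 10 mm: the top gives the firmest grip; any finger direction will do.
- spring_foot (a point): Centre of the spring's lower end (on the axis, 48 mm below spring_mid); same axes. Here the 5 mm wire's bent end, the tang, points inwards from the lowest coil on the +x side, to 5.5 mm from the axis. A yellow paint mark on the top coils is on the same +x side.
- rod_tip (a point): Centre of the top end of the press's upright steel rod: 26 mm in diameter, 75 mm tall above its seat, the last 4 mm tapered to 23.6 mm. z is up. A slot 10 mm wide, open towards +x, runs down its whole length, in as far as the axis; the spring's tang must lie in it (spring's +x along this +x, within about 0.2 rad).
- rod_foot (a point): Centre of the seat round the rod's foot, a dark steel disc 54 mm in diameter, 18 mm above the table and 75 mm below rod_tip; same axes. The spring is home when its lower end lies on this seat.
- tray: Shallow black tray, 150 x 150 x 14 mm, 4 mm walls, fixed; origin at the centre of its underside. Its floor, on which the spring stands, is 4 mm above the table.
- lever_mid (a point): Middle of the press's loose lever arm (blue bar, black grip, short aluminium cross bar, steel pivot; about 245 x 100 x 22 mm) lying on the table beyond the press. Not to be moved.
- carton_mid (a point): Centre of a red food box, 90 x 180 x 50 mm, lying flat to the left. Not to be moved.
- can_mid (a point): Centre of a tin can, 74 mm in diameter, 110 mm tall, standing to the right. Not to be moved.
- press: Hand sealing press, bolted down; origin on the rod's axis at table height, +x as rod_tip. Blue base plate 230 x 110 x 12 mm, aluminium sealing bar (29 mm high) 110 mm to -x of the rod, two hinge ears (52 mm high) 84 mm to +x. A yellow stripe on the plate lies on the slot's side (+x).

How it is judged:
At the end, for the whole second after the job is handed in: The spring stands at rest round the rod, tang end down, within 6 mm of the rod's axis, upright within 0.1 rad, its lower end on the seat within 4 mm (horizontal distance between spring_foot and rod_foot below 0.006 m and z of spring_foot in the frame of rod_foot between -0.004 and 0.004 m and angle between spring_foot's own z axis and vertical below 0.1 rad and linear speed of spring below 0.02 m/s); the robot touches nothing.
It fails at once if the spring is forced onto the press (more than 60 N between them) (contact force between spring and press above 60 N).
It fails at once if the spring is let drop down the rod (faster than 0.5 m/s on it) (linear speed of spring above 0.5 m/s and horizontal distance between spring_foot and rod_foot below 0.01 m and z of spring_foot in the frame of rod_tip below 0 m).
It fails at once if the lever arm is moved by more than 30 mm (distance of lever_mid from where it was at the start of the episode above 0.03 m).
It fails at once if the red food box is moved by more than 30 mm (distance of carton_mid from where it was at the start of the episode above 0.03 m).
It fails at once if the can is moved by more than 30 mm (distance of can_mid from where it was at the start of the episode above 0.03 m).
It also fails if it takes over 38 s, if anything falls off the work surface, if the arm or the gripper's body presses on something with over 40 N, if the wrist force passes 120 N, or if a joint passes its speed limit or range.

ROBOT

A 6-joint arm with a two-finger parallel gripper is mounted at the origin on the work surface. World frame = base frame: x ahead of the robot, y to its left, z up, the work surface at z = 0. Lengths are in m, angles in rad, forces in N, time in s.
With the tool pointing down it reaches from about 0.4 to 0.825 m from the base axis. Payload 7 kg.
Tool frame: the origin (TCP) lies between the finger pads; the fingertips stand 8 mm ahead of it and the grasp point (between the pads) lies 11 mm behind it; z points along the fingers, y is the line along which they close (so a half turn about z gives the same grasp; the last joint's range is limited). The gripper opens to 85 mm and grips with 20 to 120 N. Pads are 22 mm wide; open, the fingers measure 114 mm over their backs; the gripper's body (76 mm by 85 mm) begins 54 mm behind the grasp point. The pads swing forward as they close: fully open they stand 13 mm farther back than shut.
Start: joints at [1.561, 0.359, 0.012, 0, -1.224, -0.288], TCP at [0.198, 0.645, 0.239] pointing down, gripper open.
Joint ranges: [-3.07, 3.07], [-1.43, 2.12], [-1.02, 1.25], [-3.03, 1.67], [-3.05, -0], [-3.03, 3.03]. Speed limits (rad/s): [2.39, 2.39, 3.01, 3.14, 3.14, 3.14].

INTERFACE

Orientations are given as [roll, pitch, yaw] about the fixed x, y, z axes, in that order (R = Rz(yaw) Ry(pitch) Rx(roll)).
In Python, from station import bot gives the robot as it stands.
- The arm moves only by the shell command python3 -m jog 'ROWS' [OPENING] [FORCE]. ROWS is JSON, a list of rows, each a list of 4 numbers: the shift along the tool's x, y, z in cm, then the turn about the tool's z in rad. A call has 1 to 10 rows; each row is the pose to reach, as a shift and turn from the pose commanded when the call began, along the tool's axes at that moment; what a row does not reach only later rows make up. A row lasts 1/10 s, in which the tool goes at most 50 mm and 8.59 degrees, less where a joint would pass 70% of its speed; a pose out of reach is approached as far as the arm can. A call with a gripper value outside its range is refused whole. OPENING is the finger opening in cm, from 0 to 8.54, set as the call begins (- or left out, the last holds). The fingers move at their own pace and stop on an object; FORCE is the grip in N (left out, the last holds). Time passes only in rows, so rows that repeat a pose let the fingers close. It gives the time, the measured TCP pose, the force, the opening and the grip force at its end, in the units of the state.
- bot.state(): the state, without advancing time (a new reading comes with each control period).
- bot.read_camera(name): name is "side" or "top" or "wrist"; returns a dict with "img" (400x640x3 uint8, red, green, blue), "depth" (400x640 float32, m along the optical axis (not along the pixel's ray), 0 where there is no reading), "fov_y" (degrees; the focal length in pixels is half the picture's height over the tangent of half this angle, whatever the lens; pixels are square), "cx", "cy" (the principal point, pixels), "rvec" (rotation vector, rad) and "tvec" (3), from world to camera coordinates, as OpenCV has them; the wrist camera has in their place "T_tool_cam" (4x4, takes a point from camera to tool coordinates, whose origin is the TCP and whose axes are the flange's). Camera axes: x right, y down, z forward; pixel columns grow to the right and rows downward; lengths in m; the calibration is good to about 2 mm. The wrist camera is an equidistant fisheye: a pixel r from the principal point sees the ray r / f radians off the axis. A picture is of the moment at which its call begins: read the wrist's pose just before it.
- bot.hand_in(): hands the job in; it is judged then, once.
The state is a dict: "time": time; "q": joint angles; "qd": joint speeds; "joint_torque": joint torques, N m; "position": TCP position; "tool_rot": TCP orientation; "force": force on the tool from outside, world axes, zero at the start; "wrist_torque": the same for the moment, N m; "grip_width": finger opening in m; "gripper_force": force on a finger pad.
Only numpy, scipy, OpenCV 4.12 (cv2) and the standard library are available. Lean on these libraries where they do the work, as an engineer would, in place of code of your own. Each camera call takes 0.05 s, during which the arm holds its last target. There are 200 camera calls.

## Working session

There is one attempt and no reset: what is moved stays moved. The work goes in short steps, Python scripts to look and compute and a shell command to move; the robot and the scene stay as the last step left them, time stands still between calls to the robot, and variables do not carry over. Pictures are saved under pics/ and viewed, at most 10 in all, crops included, and the job is handed in when it is done.

```bash
mkdir -p pics
cat > h.py <<'E'
import numpy as np, cv2
from station import bot
from scipy.spatial.transform import Rotation as R
def cloud(c):
    h,w=c["depth"].shape; f=h/2/np.tan(np.radians(c["fov_y"])/2)
    v,u=np.mgrid[:h,:w]; z=c["depth"]
    P=np.stack([(u-c["cx"])/f*z,(v-c["cy"])/f*z,z],-1)
    Rm=cv2.Rodrigues(np.array(c["rvec"],float))[0]
    return (P-np.array(c["tvec"]).ravel())@Rm
def save(n,img): cv2.imwrite(f"pics/{n}.png",img[:,:,::-1])
E
python3 - <<'E'
from h import *
s=bot.state(); print({k:np.round(v,3) for k,v in s.items()})
ims=[]
for n in("side","top"):
    c=bot.read_camera(n); np.savez(f"{n}0.npz",**c); save(n+"0",c["img"]); print(n,c["fov_y"],c["cx"],c["cy"],np.round(c["rvec"],3),np.round(c["tvec"],3))
E
```

```text
{'time': np.float64(0.0), 'q': array([ 1.561,  0.359,  0.011, -0.   , -1.224, -0.288]), 'qd': array([-0.001, -0.   ,  0.   , -0.   , -0.002,  0.001]), 'joint_torque': array([-0.0000e+00, -5.8332e+01,  2.9343e+01,  6.9370e+00, -6.0000e-03,
        0.0000e+00]), 'position': array([0.198, 0.645, 0.238]), 'tool_rot': array([ 3.14 , -0.   , -0.298]), 'force': array([ 0.326, -0.574,  0.531]), 'wrist_torque': array([-0.025, -0.027,  0.013]), 'gripper_force': np.float64(0.0), 'grip_width': np.float64(0.085)}
side 53.04738457436747 310.3891334645425 206.61200582668639 [ 2.097 -0.503  0.279] [-0.546  0.22   1.137]
top 47.7817843916836 316.7346320086706 200.83628154909889 [ 2.145 -2.098  0.198] [0.008 0.619 1.595]
```

View pics/top0.png

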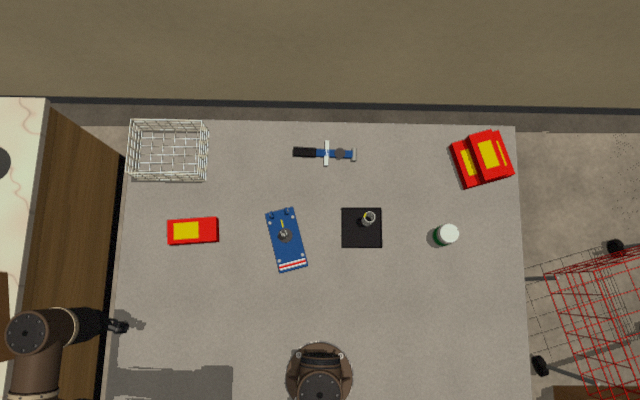

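View pics/side0.png

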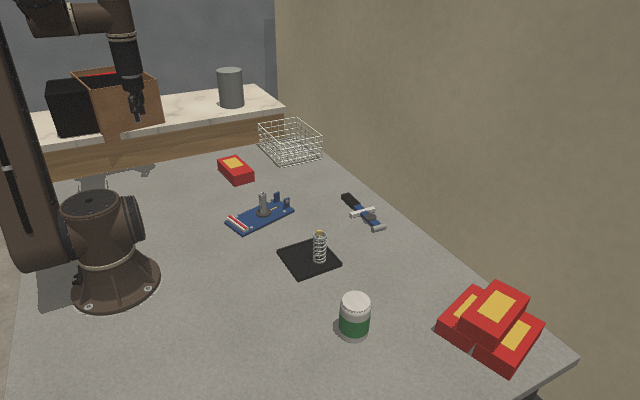

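The top view shows the spring in the tray at about (369,217) with its yellow mark on the left. The press rod is at about (285,235), and its base runs toward the hinge ears at (280,212). The can is at (446,235) and the lever at (325,153).

Run:
```python
from h import *
for n in("top","side"):
    c=dict(np.load(n+"0.npz")); P=cloud(c); I=c["img"].astype(int)
    for name,(u0,v0,u1,v1),zl,zh in (("spring",(350,203,385,232),.06,.13),("rod",(272,222,298,250),.05,.12),("tray",(335,200,390,255),.008,.03)) if n=="top" else (("spring",(308,225,332,270),.06,.13),("rod",(255,185,272,222),.05,.12)):
        Q=P[v0:v1,u0:u1].reshape(-1,3); C=I[v0:v1,u0:u1].reshape(-1,3)
        m=(Q[:,2]>zl)&(Q[:,2]<zh); q=Q[m]
        print(n,name,m.sum(),q.min(0).round(4),q.max(0).round(4),q.mean(0).round(4))
        y=(C[:,0]>130)&(C[:,1]>100)&(C[:,2]<C[:,0]*0.55); y&=Q[:,2]>.05
        if y.any() and name=="spring": print(" yellow",y.sum(),Q[y].mean(0).round(4))
    # press base blue
    m=(I[...,2]>I[...,0]*1.6)&(I[...,2]>70)&(P[...,2]<.025)&(P[...,2]>.004)&(P[...,0]<.75)
    if n=="top":
        u=np.argwhere(m[200:280,260:315]); q=P[200:280,260:315][m[200:280,260:315]]
        r=cv2.minAreaRect((q[:,:2]*1000).astype(np.float32)); print("blue",m.sum(),r)
    ye=(I[...,0]>130)&(I[...,1]>110)&(I[...,2]<I[...,0]*0.6)
    if n=="top":
        q=P[210:240,270:300][ye[210:240,270:300]]; print("stripe",q.round(3).tolist())
        big=np.hstack([cv2.resize(c["img"][200:240,348:388],(400,400),interpolation=2),cv2.resize(c["img"][202:242,262:302],(400,400),interpolation=2)]); save("crop0",big)
```

```text
top spring 77 [ 0.5385 -0.1835  0.0619] [ 0.5784 -0.1433  0.1051] [ 0.5584 -0.164   0.0899]
 yellow 6 [ 0.5644 -0.1477  0.0995]
top rod 46 [0.4828 0.1255 0.0506] [0.5072 0.1493 0.1004] [0.4926 0.1366 0.086 ]
top tray 422 [ 0.4331 -0.2495  0.008 ] [ 0.6358 -0.0495  0.0296] [ 0.5374 -0.1476  0.0124]
blue 1244 ((480.3657531738281, 133.23580932617188), (226.7965087890625, 107.28331756591797), 16.06843376159668)
stripe [[0.551, 0.154, 0.016], [0.548, 0.154, 0.011], [0.547, 0.15, 0.015], [0.544, 0.154, 0.013], [0.543, 0.149, 0.019], [0.541, 0.154, 0.006], [0.541, 0.15, 0.009], [0.536, 0.149, 0.014], [0.533, 0.15, 0.011], [0.532, 0.146, 0.014], [0.53, 0.15, 0.007], [0.529, 0.146, 0.008]]
side spring 182 [ 0.5378 -0.1888  0.0601] [ 0.5783 -0.145   0.1018] [ 0.5561 -0.1694  0.0867]
 yellow 14 [ 0.5642 -0.1499  0.0969]
side rod 99 [0.4824 0.1184 0.0502] [0.5084 0.1558 0.096 ] [0.4933 0.131  0.0747]
```

View pics/crop0.png

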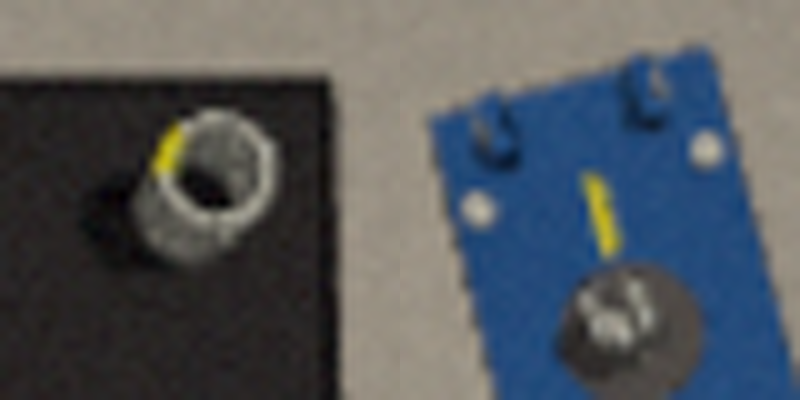

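```bash
cat >> h.py <<'E'
def delta(x,y,z,yaw=None):
    s=bot.state(); r=R.from_euler("xyz",s["tool_rot"]); d=r.inv().apply(np.array([x,y,z])-s["position"])*100
    t=0 if yaw is None else (s["tool_rot"][2]-yaw+np.pi)%(2*np.pi)-np.pi
    print("t",round(s["time"],2),"pos",np.round(s["position"],4),"rot",np.round(s["tool_rot"],3),"F",np.round(s["force"],1),"w",round(s["grip_width"],4),"q6",round(s["q"][5],2)); print("rows",np.round(d,2),"turn",round(t,3))
E
python3 -c "
from h import *
delta(.5585,-.1645,.2)"
```

```text
t 0.1 pos [0.198  0.6449 0.2385] rot [ 3.14  -0.    -0.298] F [-0.1 -0.6  0.3] w 0.0855 q6 -0.29
rows [58.22 66.79  3.95] turn 0
```

```bash
python3 -m jog '[[3,3,0,0],[6,7,0,0],[9,10,0,0],[12,14,0,0],[15,17,0,0],[18,21,0,0],[21,24,0,0],[24,27,0,0],[27,31,0,0],[30,34,0,0]]' 8.5; python3 -c "
from h import *
delta(.5585,-.1645,.2)"
```

```text
time: 1.1
position: [0.3849, 0.2298, 0.2393]
tool_rot: [-3.141, 0.0, -0.298]
force: [0.4, 1.0, -0.4]
grip_width: 0.0851
gripper_force: 0.0
t 1.1 pos [0.3849 0.2298 0.2393] rot [-3.141  0.    -0.298] F [ 0.4  1.  -0.4] w 0.0851 q6 0.29
rows [28.16 32.61  3.92] turn 0
```

```bash
python3 -m jog '[[3,3.5,0,0],[6,7,0,0],[9,10.5,0,0],[12.5,14.5,1,0],[16,18.5,2,0],[20,23,3,0],[24,27.5,3.5,0],[27,31.5,3.9,0],[28.2,32.7,3.9,0],[28.2,32.7,3.9,0]]'
python3 - <<'E'
from h import *
delta(.5585,-.1645,.2)
c=bot.read_camera("wrist"); np.savez("w1.npz",**c); save("w1",c["img"]); print(c["fov_y"],c["cx"],c["cy"],np.round(c["T_tool_cam"],3))
E
```

```text
time: 2.1
position: [0.5594, -0.1676, 0.1985]
tool_rot: [3.14, 0.002, -0.302]
force: [-0.3, -0.2, -0.3]
grip_width: 0.0851
gripper_force: 0.0
t 2.1 pos [ 0.5594 -0.1676  0.1985] rot [ 3.14e+00  2.00e-03 -3.02e-01] F [-0.3 -0.2 -0.3] w 0.0851 q6 1.22
rows [-0.18 -0.27 -0.15] turn 0
65.70646984690485 322.2621344565495 196.75351161679097 [[-0.001 -0.962 -0.273  0.069]
 [ 1.    -0.001  0.    -0.   ]
 [-0.001 -0.273  0.962 -0.135]
 [ 0.     0.     0.     1.   ]]
```

View pics/w1.png

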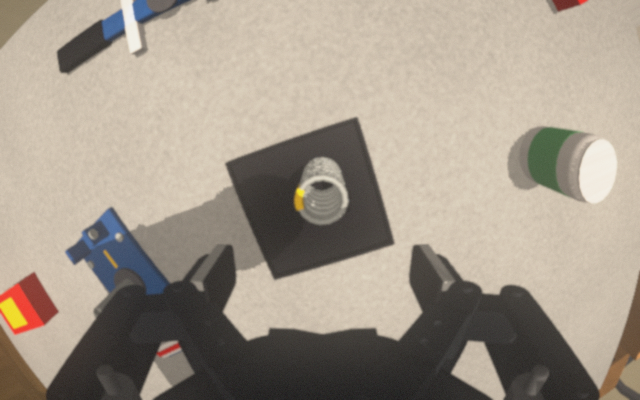

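The wrist view shows the spring's top ring at about (321,200), with the yellow mark on its left edge at (299,200). The fingers are below it at the frame bottom, and the press is at the left.

```bash
cat >> h.py <<'E'
def wcloud(c,s):
    h,w=c["depth"].shape; f=h/2/np.tan(np.radians(c["fov_y"])/2)
    v,u=np.mgrid[:h,:w]; a,b=u-c["cx"],v-c["cy"]; r=np.hypot(a,b)+1e-9; th=r/f; k=np.tan(th)/r; z=c["depth"]
    P=np.stack([a*k*z,b*k*z,z],-1); T=c["T_tool_cam"]; P=P@T[:3,:3].T+T[:3,3]
    return R.from_euler("xyz",s["tool_rot"]).apply(P.reshape(-1,3)).reshape(P.shape)+s["position"]
def circ(xy):
    A=np.c_[2*xy,np.ones(len(xy))]; p=np.linalg.lstsq(A,(xy**2).sum(1),rcond=None)[0]; return p[:2],np.sqrt(p[2]+p[:2]@p[:2])
E
python3 - <<'E'
from h import *
s=bot.state(); s["position"]=np.array([ 0.5594,-0.1676,0.1985]); s["tool_rot"]=[3.14,.002,-.302]
c=dict(np.load("w1.npz")); P=wcloud(c,s); I=c["img"].astype(int)
Q=P[145:235,285:360]; C=I[145:235,285:360]
print("zmax",np.percentile(Q[...,2],[50,90,98,99.5]))
m=(Q[...,2]>.092)&(Q[...,2]<.108); q=Q[m]
print(m.sum(),q.min(0),q.max(0),circ(q[:,:2]))
for lo,hi in((.075,.085),(.085,.092)):
    k=Q[(Q[...,2]>lo)&(Q[...,2]<hi)]; print(lo,len(k),circ(k[:,:2]))
ye=(C[...,0]>130)&(C[...,1]>100)&(C[...,2]<C[...,0]*.5)&(Q[...,2]>.07); y=Q[ye]; ctr=(q.min(0)+q.max(0))[:2]/2
d=y[:,:2].mean(0)-ctr; print("yellow",ye.sum(),y.mean(0),np.arctan2(d[1],d[0]),np.linalg.norm(d))
d=y[y[:,2]>.094]; d=d[:,:2].mean(0)-ctr; print(np.arctan2(d[1],d[0]))
# rod
u0,v0,u1,v1=60,200,170,310
Q=P[v0:v1,u0:u1]; m=(Q[...,2]>.06)&(Q[...,2]<.11)&(np.hypot(Q[...,0]-.495,Q[...,1]-.137)<.03); print("rod",m.sum(),Q[m].mean(0) if m.any() else "")
E
```

```text
zmax [0.00524369 0.09969804 0.10117419 0.10191507]
1043 [ 0.53799526 -0.18749794  0.09201966] [ 0.57999615 -0.14553423  0.10251902] (array([ 0.55950088, -0.16689218]), np.float64(0.018294522075373746))
0.075 207 (array([ 0.56001942, -0.16736367]), np.float64(0.018464910113323876))
0.085 135 (array([ 0.56093809, -0.16710269]), np.float64(0.01809499112681695))
yellow 164 [ 0.56503186 -0.1501226   0.10048223] 1.2179967683297308 0.01746944509667905
1.2142653024131917
rod 118 [0.50667425 0.13290911 0.07891758]
```

```bash
python3 -m jog '[[0,-0.1,0,-0.14],[0,-0.1,0,-0.29],[0,-0.1,0,-0.44],[0,-0.1,0,-0.59],[0,-0.1,0.5,-0.74],[0,-0.1,1,-0.89],[0,-0.1,1.5,-1.04],[0,-0.1,2,-1.19],[0,-0.1,2.5,-1.34],[0,-0.1,3,-1.48]]' 8.5; python3 -m jog '[[0,0,0,-0.04],[0,0,0,-0.04]]'
python3 - <<'E'
from h import *
delta(.5592,-.1667,.080,1.216)
s=bot.state();c=bot.read_camera("wrist"); P=wcloud(c,s); save("w2",c["img"])
m=(np.hypot(P[...,0]-.559,P[...,1]+.167)<.027)&(P[...,2]>.095)&(P[...,2]<.107); q=P[m]; print(m.sum(),q.min(0),q.max(0),circ(q[:,:2]))
I=c["img"].astype(int); y=q[((I[...,0]>120)&(I[...,1]>90)&(I[...,2]<I[...,0]*.5))[m]]
d=y[:,:2].mean(0)-(q.min(0)+q.max(0))[:2]/2; print(len(y),np.arctan2(d[1],d[0]))
E
```

```text
time: 3.15
position: [0.5586, -0.161, 0.1702]
tool_rot: [-3.141, -0.0, 1.189]
force: [-0.0, -0.0, -0.2]
grip_width: 0.085
gripper_force: 0.0
time: 3.35
position: [0.5586, -0.1611, 0.1703]
tool_rot: [-3.141, -0.0, 1.224]
force: [0.9, 0.1, 0.3]
grip_width: 0.0852
gripper_force: 0.0
t 3.35 pos [ 0.5586 -0.1611  0.1703] rot [-3.141 -0.     1.224] F [0.9 0.1 0.3] w 0.0852 q6 2.74
rows [-0.5   0.25  9.03] turn 0.008
1252 [ 0.53737447 -0.187014    0.09501189] [ 0.57966002 -0.14485526  0.10235678] (array([ 0.55879823, -0.16579934]), np.float64(0.018310282720461445))
242 1.1801990426660725
```

```bash
python3 -m jog '[[-0.3,0.1,1,0.02],[-0.48,0.18,2.5,0.02],[-0.48,0.18,4.5,0.02],[-0.48,0.18,6.5,0.02],[-0.48,0.18,8.2,0.02],[-0.48,0.18,9,0.02],[-0.48,0.18,9,0.02]]' 8.5 80; python3 -m jog '[[0,0,0,0],[0,0,0,0],[0,0,0,0],[0,0,0,0],[0,0,0,0],[0,0,0,0],[0,0,0,0]]' 2.5 80
```

```text
time: 4.1
position: [0.5582, -0.1673, 0.0789]
tool_rot: [-3.139, 0.001, 1.201]
force: [-0.3, 0.2, 0.7]
grip_width: 0.0853
gripper_force: 0.0
time: 4.8
position: [0.5598, -0.1674, 0.0816]
tool_rot: [3.14, -0.0, 1.203]
force: [-1.4, 0.9, 6.5]
grip_width: 0.0395
gripper_force: 79.8
```

```bash
python3 -m jog '[[0,0,-0.5,0],[0,0,-1.5,0],[0,0,-3,0],[0,0,-5,0],[0,0,-7.5,0],[0,0,-10,0],[0,0,-12,0],[0,0,-13,0],[0,0,-13,0]]'
python3 - <<'E'
from h import *
delta(.495,.137,.212,.28)
c=bot.read_camera("wrist"); np.savez("w3.npz",**c); save("w3",c["img"])
E
```

```text
time: 5.7
position: [0.5597, -0.1673, 0.2119]
tool_rot: [3.139, -0.001, 1.202]
force: [0.1, 0.6, -2.6]
grip_width: 0.0393
gripper_force: 80.6
t 5.7 pos [ 0.5597 -0.1673  0.2119] rot [ 3.139e+00 -1.000e-03  1.202e+00] F [ 0.1  0.6 -2.6] w 0.0393 q6 2.73
rows [ 2.606e+01 -1.700e+01 -2.000e-02] turn 0.922
```

View pics/w3.png

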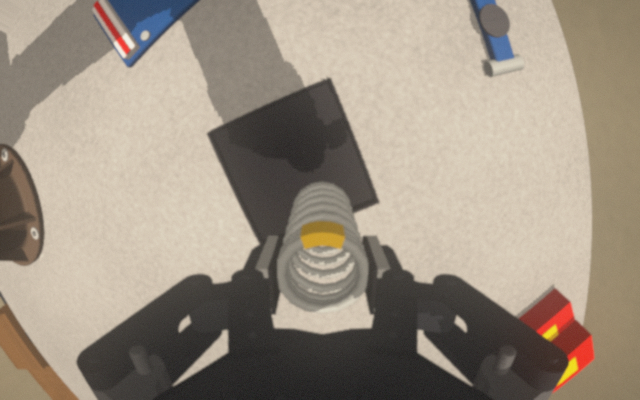

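The spring is held upright. The yellow mark at (322,234) faces the camera squarely, so the spring's yaw matches the tool's.

```bash
python3 -m jog '[[1.5,-1,0,0.05],[4.5,-3,0,0.15],[8,-5,0,0.28],[11.5,-7.5,0,0.41],[15,-9.8,0,0.54],[18.5,-12,0,0.66],[22,-14.4,0,0.78],[24.5,-16,0,0.87],[26,-17,0,0.92],[26.06,-17,0,0.922]]'; python3 -m jog '[[0,0,0,0],[0,0,0,0],[0,0,0,0]]'
python3 - <<'E'
from h import *
delta(.495,.137,.212,.28)
s=bot.state();c=bot.read_camera("wrist"); np.savez("w4.npz",s=np.r_[s["position"],s["tool_rot"]],**c); save("w4",c["img"])
P=wcloud(c,s)
for lo,hi in ((.215,.235),(.19,.21),(.17,.19),(.15,.17),(.13,.15)):
    m=(np.hypot(P[...,0]-s["position"][0],P[...,1]-s["position"][1])<.026)&(P[...,2]>lo)&(P[...,2]<hi); q=P[m]; print(lo,m.sum(),circ(q[:,:2]) if m.sum()>20 else "")
m=(np.hypot(P[...,0]-.495,P[...,1]-.137)<.02)&(P[...,2]>.06)&(P[...,2]<.1); q=P[m]; print("rod",m.sum(), q.min(0),q.max(0))
for n in ("top","side"):
    t=bot.read_camera(n); np.savez(n+"4.npz",**t); save(n+"4",t["img"])
E
```

```text
time: 6.75
position: [0.4933, 0.1387, 0.2089]
tool_rot: [3.141, 0.002, 0.281]
force: [-0.8, -0.5, -1.8]
grip_width: 0.0394
gripper_force: 80.8
time: 7.05
position: [0.4944, 0.1361, 0.2099]
tool_rot: [3.141, 0.001, 0.28]
force: [0.2, 0.3, -1.7]
grip_width: 0.0393
gripper_force: 80.8
t 7.05 pos [0.4944 0.1361 0.2099] rot [3.141e+00 1.000e-03 2.800e-01] F [ 0.2  0.3 -1.7] w 0.0393 q6 1.2
rows [ 0.09 -0.07 -0.21] turn -0.0
0.215 4862 (array([0.49574293, 0.136908  ]), np.float64(0.01887633163346478))
0.19 1771 (array([0.49483341, 0.13689682]), np.float64(0.018524971528304835))
0.17 1350 (array([0.49432085, 0.13715836]), np.float64(0.01857848039439401))
0.15 587 (array([0.49436763, 0.13695572]), np.float64(0.018875920493136602))
0.13 369 (array([0.49294493, 0.13676326]), np.float64(0.020260577466428488))
rod 168 [0.49720527 0.12531655 0.06097024] [0.50904783 0.15015763 0.09511573]
```

View pics/w4.png

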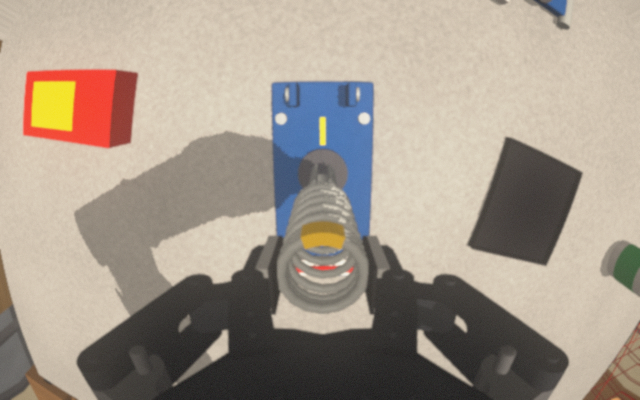

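The rod's slot (322,175), the yellow stripe (322,130) and the spring's mark (322,234) all line up in one column. The yaw is right, so I'll refine the rod and spring axes in the tool frame next.

Run:
```python
from h import *
from scipy.optimize import least_squares
def fit(q,r):
    o=least_squares(lambda p:np.hypot(q[:,0]-p[0],q[:,1]-p[1])-r,q.mean(0)[:2]*[1,1]+[0,0],loss="soft_l1",f_scale=.001); return o.x.round(4),len(q),np.abs(o.fun).mean().round(4)
c=dict(np.load("w4.npz")); s=dict(position=c["s"][:3],tool_rot=c["s"][3:]); P=wcloud(c,s)
Rt=R.from_euler("xyz",s["tool_rot"]); L=Rt.inv().apply((P-s["position"]).reshape(-1,3)).reshape(P.shape)
def band(lo,hi,r): return L[(np.hypot(L[...,0],L[...,1])<r)&(P[...,2]>lo)&(P[...,2]<hi)]
for lo,hi in ((.22,.235),(.2,.215),(.18,.2),(.16,.18),(.14,.16),(.13,.15)):
    q=band(lo,hi,.027)
    if len(q)<20: continue
    f=q[q[:,0]>np.percentile(q[:,0],99)-.012]
    print("spring",lo,"xmax",np.percentile(q[:,0],98).round(4),"y",np.percentile(q[:,1],[1,99]).round(4))
for lo,hi in ((.03,.05),(.05,.07),(.07,.09),(.09,.097)):
    q=band(lo,hi,.02)
    if len(q)<10: continue
    print("rod",lo,len(q),"xmax",np.percentile(q[:,0],98).round(4),"y",np.percentile(q[:,1],[1,99]).round(4),fit(q[np.abs(q[:,1])>.006],.0125) )
# seat disc
I=c["img"].astype(int); m=(np.abs(P[...,2]-.018)<.005)&(np.hypot(L[...,0],L[...,1])<.04)&(I.max(-1)-I.min(-1)<25)&(L[...,0]>.0); q=L[m]
print("seat",m.sum(),"xmax",q[:,0].max(),"y",q[:,1].min(),q[:,1].max(),P[m][:,2].mean())
m=(I[...,2]>I[...,0]*1.6)&(I[...,2]>60)&(np.abs(P[...,2]-.012)<.004)&(L[...,0]>.03)&(L[...,0]<.08); q=L[m]; print("plate y",np.percentile(q[:,1],[.5,99.5]))
m=(I[...,2]>I[...,0]*1.6)&(I[...,2]>60)&(np.abs(P[...,2]-.012)<.004)&(np.abs(L[...,1])<.02)&(L[...,0]>.0); print("plate xmax",np.percentile(L[m][:,0],99.5))
# top camera before
for n,b in(("top0",(272,222,298,250)),("side0",(255,185,272,222)),("top4",(272,215,305,250))):
    c=dict(np.load(n+".npz")); T=cloud(c)[b[1]:b[3],b[0]:b[2]].reshape(-1,3); k=T[(T[:,2]>.05)&(T[:,2]<.11)]
    if len(k)>8:
        e,_,rs=fit(k,.0125); print(n,e,len(k),rs,"tool",Rt.inv().apply(np.r_[e,.1]-s["position"])[:2].round(4))
```

```text
spring 0.22 xmax 0.0208 y [-0.0236  0.0236]
spring 0.2 xmax 0.0197 y [-0.0235  0.0235]
spring 0.18 xmax 0.0194 y [-0.0195  0.0182]
spring 0.16 xmax 0.0196 y [-0.0196  0.0176]
spring 0.14 xmax 0.0198 y [-0.0204  0.018 ]
spring 0.13 xmax 0.0199 y [-0.0204  0.0183]
rod 0.03 89 xmax 0.0137 y [-0.0112  0.0111] (array([ 0.0024, -0.0004]), 38, np.float64(0.0003))
rod 0.05 81 xmax 0.014 y [-0.012   0.0109] (array([ 0.0022, -0.0004]), 41, np.float64(0.0003))
rod 0.07 79 xmax 0.0137 y [-0.0122  0.0112] (array([ 0.0023, -0.0004]), 62, np.float64(0.0003))
rod 0.09 52 xmax 0.0128 y [-0.01    0.0106] (array([0.0199, 0.0005]), 36, np.float64(0.0012))
seat 924 xmax 0.03873795144073918 y -0.02678940793365571 0.025143036150211667 0.018538144315282994
plate y [-0.05323401  0.05189485]
plate xmax 0.09896397685647518
top0 [0.4964 0.1381] 46 0.0027 tool [ 0.0026 -0.0014]
side0 [0.496 0.138] 99 0.002 tool [ 0.0022 -0.0014]
```

```bash
python3 -m jog '[[0.1,0.05,0,0],[0.25,0.05,0.6,0],[0.25,0.05,1.4,0],[0.25,0.05,2.2,0],[0.25,0.05,2.9,0],[0.25,0.05,3.2,0],[0.25,0.05,3.2,0],[0.25,0.05,3.2,0]]'
python3 - <<'E'
from h import *
delta(.495,.137,.175,.28)
s=bot.state();c=bot.read_camera("wrist"); np.savez("w5.npz",s=np.r_[s["position"],s["tool_rot"]],**c)
t=bot.read_camera("side"); np.savez("side5.npz",**t)
save("w5",np.hstack([cv2.resize(c["img"][140:320,240:400],(400,450),interpolation=2),cv2.resize(t["img"][145:245,220:309],(400,450),interpolation=2)]))
E
```

```text
time: 8.0
position: [0.4971, 0.1373, 0.1784]
tool_rot: [3.141, -0.0, 0.28]
force: [-0.7, 0.7, -1.0]
grip_width: 0.0394
gripper_force: 80.8
t 8.0 pos [0.4971 0.1373 0.1784] rot [ 3.141 -0.     0.28 ] F [-0.7  0.7 -1. ] w 0.0394 q6 1.2
rows [-0.21 -0.03  0.34] turn 0.0
```

View pics/w5.png

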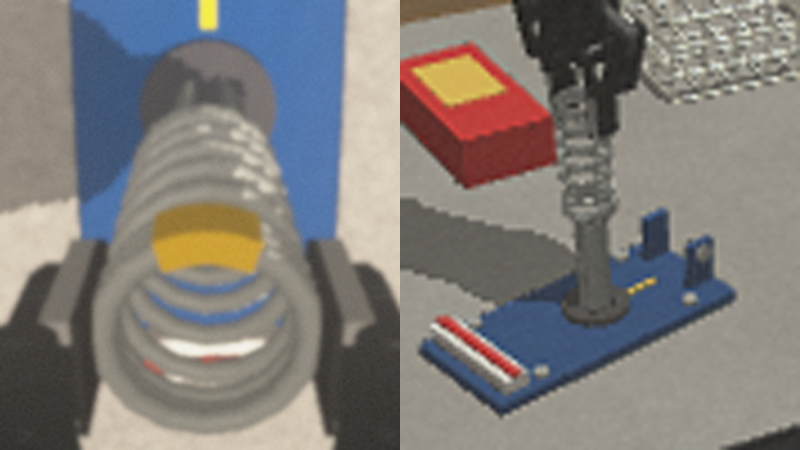

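Both views show the spring's lower end just above the rod and centred on it, with the slot facing the camera. I'll ease it down and watch the force.

```bash
python3 -m jog '[[0,0,0.2,0],[0,0,0.4,0],[0,0,0.6,0],[0,0,0.8,0],[0,0,1,0],[0,0,1.2,0]]'
```

```text
time: 8.7
position: [0.4969, 0.1372, 0.1661]
tool_rot: [3.142, 0.0, 0.28]
force: [-0.4, -0.3, -1.4]
grip_width: 0.039
gripper_force: 80.8
```

```bash
python3 -m jog '[[0,0,0.2,0],[0,0,0.4,0],[0,0,0.6,0],[0,0,0.8,0],[0,0,1,0],[0,0,1.2,0]]'
```

```text
time: 9.3
position: [0.497, 0.1373, 0.1541]
tool_rot: [-3.142, -0.0, 0.28]
force: [-0.2, -0.1, -2.0]
grip_width: 0.0392
gripper_force: 80.8
```

```bash
python3 -m jog '[[0,0,0.3,0],[0,0,0.6,0],[0,0,0.9,0],[0,0,1.2,0],[0,0,1.5,0],[0,0,1.8,0],[0,0,2,0],[0,0,2,0]]'
```

```text
time: 10.1
position: [0.4968, 0.1371, 0.134]
tool_rot: [3.141, 0.001, 0.28]
force: [0.4, 0.1, -2.2]
grip_width: 0.0396
gripper_force: 80.8
```

```bash
python3 -m jog '[[0,0,0.3,0],[0,0,0.6,0],[0,0,0.9,0],[0,0,1.2,0],[0,0,1.5,0],[0,0,1.8,0],[0,0,2.1,0],[0,0,2.4,0],[0,0,2.7,0],[0,0,2.7,0]]'
```

```text
time: 11.1
position: [0.4967, 0.1371, 0.1068]
tool_rot: [3.141, 0.001, 0.28]
force: [-0.5, -0.2, -1.4]
grip_width: 0.0396
gripper_force: 80.8
```

Foot is now about 10 mm above the seat. I'll slow down.

```bash
python3 -m jog '[[0,0,0.15,0],[0,0,0.3,0],[0,0,0.45,0],[0,0,0.6,0],[0,0,0.75,0],[0,0,0.8,0],[0,0,0.8,0]]'; python3 -m jog '[[0,0,0.05,0],[0,0,0.1,0],[0,0,0.1,0]]'
```

```text
time: 11.8
position: [0.4969, 0.1372, 0.0992]
tool_rot: [3.142, 0.0, 0.28]
force: [-0.6, 0.2, -1.9]
grip_width: 0.0395
gripper_force: 80.8
time: 12.1
position: [0.4969, 0.1372, 0.0983]
tool_rot: [-3.142, 0.0, 0.28]
force: [-0.4, -0.0, -1.6]
grip_width: 0.0391
gripper_force: 80.8
```

```bash
for i in 1 2 3 4; do python3 -c "
from station import bot
s=bot.state(); print(s['position'][2],s['force'])"; done; python3 -m jog '[[0,0,0.05,0],[0,0,0.1,0],[0,0,0.1,0]]' | sed -n '2p;4p'; python3 -m jog '[[0,0,0.03,0],[0,0,0.06,0],[0,0,0.06,0]]'| sed -n '2p;4p'
```

```text
0.09828083548877896 [-0.38719496 -0.00594239 -1.60779522]
0.09828083548877896 [-0.38719496 -0.00594239 -1.60779522]
0.09828083548877896 [-0.38719496 -0.00594239 -1.60779522]
0.09828083548877896 [-0.38719496 -0.00594239 -1.60779522]
position: [0.4969, 0.1372, 0.0972]
force: [0.6, -0.5, -2.3]
position: [0.4969, 0.1372, 0.0967]
force: [-0.5, 0.4, -2.1]
```

```bash
python3 -m jog '[[0,0,0.05,0],[0,0,0.1,0],[0,0,0.1,0]]' | sed -n '2p;4p'
```

```text
position: [0.497, 0.1373, 0.0957]
force: [-0.6, 0.2, -2.1]
```

```bash
python3 -m jog '[[0,0,0.05,0],[0,0,0.05,0]]' | sed -n '2p;4p'
```

```text
position: [0.4972, 0.1373, 0.0956]
force: [-1.6, -0.8, 3.3]
```

Contact is felt, about 5 N up. I'll check the height before letting go.

Run:
```python
from h import *
s=bot.state();c=bot.read_camera("wrist"); P=wcloud(c,s); t=bot.read_camera("side")
m=(np.hypot(P[...,0]-.497,P[...,1]-.137)<.0225); m[:,:275]=0; m[:,370:]=0
print("top z",np.percentile(P[m][:,2],[90,97,99.5]))
save("w6",np.hstack([cv2.resize(c["img"][140:320,240:400],(400,450),interpolation=2),cv2.resize(t["img"][145:245,220:309],(400,450),interpolation=2)]))
```

```text
top z [0.18383691 0.18839758 0.19213299]
```

View pics/w6.png

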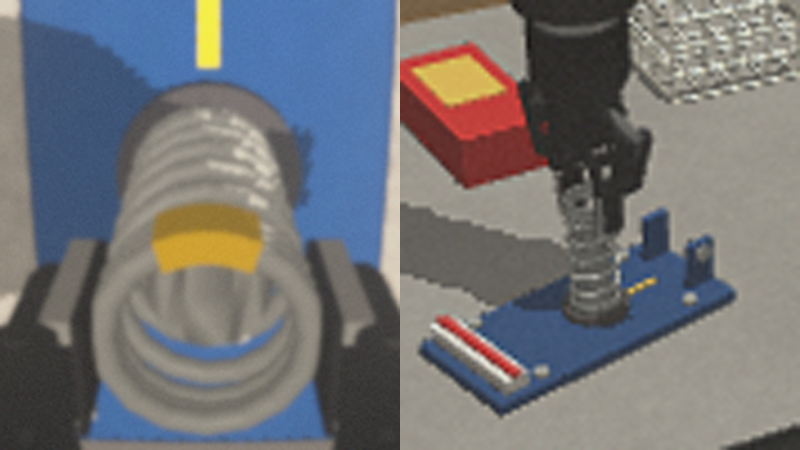

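The spring sits around the rod, whose slotted top is visible inside it, and its lower end is on the dark seat. Now I'll release it and back off straight up.

```bash
python3 -m jog '[[0,0,0,0],[0,0,0,0],[0,0,0,0],[0,0,0,0]]' 5 20; python3 -m jog '[[0,0,0,0],[0,0,0,0],[0,0,0,0],[0,0,0,0],[0,0,0,0]]' 8; python3 -m jog '[[0,0,-0.5,0],[0,0,-1.5,0],[0,0,-3,0],[0,0,-5,0],[0,0,-8,0],[0,0,-11,0],[0,0,-13,0],[0,0,-14,0],[0,0,-14,0],[0,0,-14,0]]'
python3 - <<'E'
from h import *
s=bot.state();c=bot.read_camera("wrist"); P=wcloud(c,s); t=bot.read_camera("side")
m=(np.hypot(P[...,0]-.497,P[...,1]-.137)<.026)&(P[...,2]>.105)&(P[...,2]<.125); q=P[m]; print("top",m.sum(),q.min(0),q.max(0),circ(q[:,:2]), np.percentile(q[:,2],[50,95]))
m=(np.hypot(P[...,0]-.497,P[...,1]-.137)<.013)&(P[...,2]>.085)&(P[...,2]<.1); print("rod tip",m.sum(),P[m].mean(0),P[m].min(0),P[m].max(0))
save("w7",np.hstack([cv2.resize(c["img"][100:280,240:400],(400,450),interpolation=2),cv2.resize(t["img"][145:245,220:309],(400,450),interpolation=2)]))
E
```

```text
time: 13.7
position: [0.4969, 0.1373, 0.0951]
tool_rot: [3.142, 0.0, 0.28]
force: [-0.3, -0.2, -0.9]
grip_width: 0.0502
gripper_force: 0.0
time: 14.2
position: [0.497, 0.1372, 0.0952]
tool_rot: [3.142, -0.0, 0.28]
force: [0.1, -0.3, 1.0]
grip_width: 0.0801
gripper_force: 0.0
time: 15.2
position: [0.4964, 0.1371, 0.2345]
tool_rot: [-3.141, 0.001, 0.28]
force: [-0.0, 0.6, -0.7]
grip_width: 0.0804
gripper_force: 0.0
top 920 [0.47548824 0.11751086 0.10513021] [0.51790335 0.15926584 0.11679739] (array([0.49717247, 0.13856078]), np.float64(0.018309632264358285)) [0.11402251 0.11551275]
rod tip 432 [0.49452876 0.13664034 0.09312429] [0.48428395 0.12447771 0.08501705] [0.50747096 0.14927662 0.09534104]
```

View pics/w7.png

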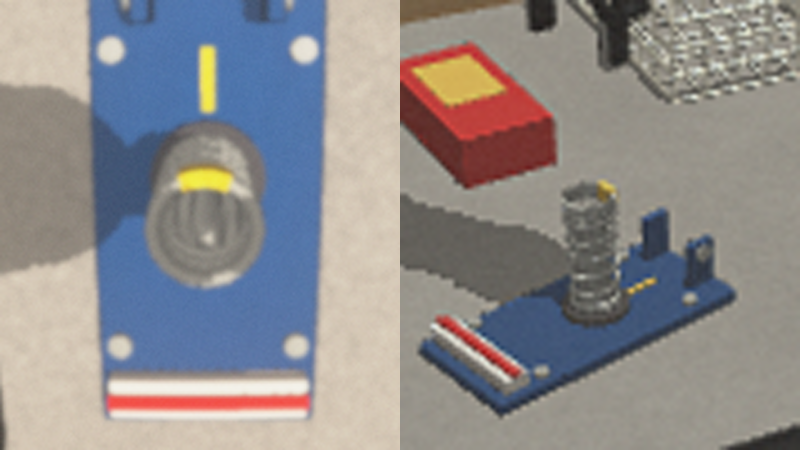

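The spring stands upright on its seat. Its top is at 0.114 m, matching the 0.018 + 0.096 m expected, and it is well centred. The gripper is clear.

```bash
python3 -c "
from station import bot
print(bot.hand_in())"
```

```text
the job is handed in; nothing more can be done
None
```

The spring is on the press rod, tang end down and seated fully home, with the gripper clear of it; I handed the job in at about 15 s, and no verdict was shown.

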